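# Pottery wheel: switch off, set the brake screw, hold it

### The arm

A 6-joint arm with a two-finger parallel gripper is mounted at the origin on the work surface. World frame = base frame: x ahead of the robot, y to its left, z up, the work surface at z = 0. Lengths are in mm, angles in rad, forces in N, time in s.
With the tool pointing down it reaches from about 275 to 1000 mm from the base axis. Payload 8.4 kg.
Tool frame: the origin (TCP) lies on the mounting face of the last link; the fingertips stand 173 mm ahead of it and the grasp point (between the pads) lies 155 mm ahead of it; z points along the fingers, y is the direction in which the jaws open and shut (so a half turn about z gives the same grasp; the last joint's range is limited). The gripper opens to 85 mm and grips with 20 to 120 N. Pads are 22 mm wide; open, the fingers measure 114 mm over their backs; the gripper's body (76 mm by 85 mm) begins 54 mm behind the grasp point. The pads swing forward as they close: fully open they stand 13 mm farther back than shut.
Start: joints at [1.205, 0.353, 1.633, -0, 1.155, -0.002], TCP at [222.392, 584.099, 404.681] pointing down, gripper open.
Joint ranges: [-2.63, 2.63], [-0.92, 2.1], [0.06, 2.66], [-1.3, 4.44], [0, 2.69], [-3.02, 3.02]. Speed limits (rad/s): [2.22, 2.22, 2.79, 3.14, 3.14, 3.14].

### API

Orientations are given as [roll, pitch, yaw] about the fixed x, y, z axes, in that order (R = Rz(yaw) Ry(pitch) Rx(roll)).
In Python, from rig import r, grab_frame, spotter gives the robot as it stands.
- The arm moves only by the tool apply_moves, never from a script. Its argument "motion" is text: rows parted by semicolons, each of 5 numbers parted by spaces: the opening, from -1 (shut) to 1 (fully open), then the shift along the tool's x, y, z as a fraction of full scale, then the turn about the tool's z as a fraction of full scale. In form: hand x y z twist; .... A call has 1 to 20 rows; each row is the pose to reach, as a shift and turn from the pose commanded when the call began, along the tool's axes at that moment, turning the shorter way round; what a row does not reach only later rows make up. Full scale, the value 1, is 1 m for a shift and pi rad for a turn. A row lasts 1/12 s, in which the tool goes at most 41.7 mm and 7.16 degrees, less where a joint would pass 70% of its speed; a pose out of reach is approached as far as the arm can. A call with a number of a shift or a turn outside -1 to 1 is refused whole. A call with a gripper value outside its range is refused whole. The fingers move at their own pace and stop on an object; "squeeze" is the grip in N (left out, the last holds). Time passes only in rows, so rows that repeat a pose let the fingers close. It gives the time, the measured TCP pose, the force and the opening at its end, in the units of the state.
- r.sense(): the state, without advancing time (a new reading comes with each control period).
- grab_frame(name): name is "scene" or "top" or "wrist"; returns a dict with "img" (400x640x3 uint8, red, green, blue), "fx", "fy", "cx", "cy" (pixels), "R" (3x3) and "t" (3): a world point X has camera coordinates R X + t. Camera axes: x right, y down, z forward; pixel columns grow to the right and rows downward; lengths in mm; the calibration is good to about 2 mm. A picture is of the moment at which its call begins. There is no depth.
- r.sign_off(): hands the job in, once; it reports no verdict.
Trained networks look in the newest picture that a camera, given by its name, has taken for a name from the list of things; names that differ only in an ending like _2 or _b are one class to them, and where a whole thing is asked for, a point or a joint stands for the part that bears it (a point fixed in the world has none). Each returns a list of dicts, best first, with "conf" (0 to 1); they miss things now and then, are a little off and sometimes report something else, mostly with a low value. They report only what shows in the picture. A call takes as long as a camera call. They do not tell look-alikes from the thing itself.
- spotter.boxes_of(query, camera): "point" ([x, y, z] in mm, in world coordinates, good to about 4 mm: the middle of the surface that is visible of it).
- spotter.place_of(query, camera): "point" ([x, y, z] in mm, in world coordinates, good to about 4 mm: a listed point, or the origin of a listed thing).
The state is a dict: "clock": time; "qpos": joint angles; "qvel": joint speeds; "joint_efforts": joint torques, N m; "eef_pos": TCP position; "tcp_rot": TCP orientation; "contact_force": force on the tool from outside, world axes, zero at the start; "wrist_torque": the same for the moment, N m; "opening": opening from 0.0 (shut) to 1.0 (fully open).
Only numpy, scipy, OpenCV 4.12 (cv2) and the standard library are available. Lean on these libraries where they do the work, as an engineer would, in place of code of your own. Each camera call takes 0.05 s, during which the arm holds its last target.

### The job

First turn the pottery wheel's speed knob fully anticlockwise to its off stop. Then turn the orange brake thumbscrew on the wheel clockwise until it seats, back it off a quarter turn anticlockwise, and finish with it still pinched between the fingers, held there for the lock nut to be done up: do not let go of it. Leave the bowl, jar and cup beside the work standing where they are.

Things in the scene. Friction and masses are not known exactly. Their poses are not given: they have to be found in the camera images.
- speed (a joint): Speed knob, rad clockwise (seen from above) from the off stop: 0 = off, hard stop fully anticlockwise; 4.6 = full speed, hard stop. It starts 0.9 to 2.1 and stays where it is left (friction about 0.03 N m).
- speed_grip (a point): Grip point on the upright axis of the black speed knob, mid-top of the controller box, 92 mm above the table, 7 mm below the knob's top. Upright bar 42 mm long (this point's x axis, turning with it), 14 mm wide (y), on a 44 mm disc whose top is 23 mm below this point. White tick on the bar's -x half; at off it points to the long red mark on the box.
- controller: Grey speed controller box, 110 (x) x 100 (y) x 55 mm high, fixed to the table, to the left or right of the wheel's front; origin at the centre of its underside. At off the knob's bar lies along this box's x axis, white tick towards -x.
- brake_screw (a joint): Brake thumbscrew, rad anticlockwise (seen from above) from seated: 0 = seated, a hard stop clockwise; it grows as the screw is backed off, so a quarter turn off is 1.57. Upper end of its thread 3.4. It starts 1.1 to 2.5, stays where it is left (friction about 0.05 N m) and does not rise or sink noticeably as it turns.
- wing (a point): Orange wing of the brake thumbscrew: upright flat bar 48 mm long (x, turning with the screw), 10 mm wide (y), 30 mm tall, white at its +x end. This point is its centre, on the screw's upright axis, 184 mm above the table; underside 23 mm above the steel bracket, 15 mm above the collar. Seated, the white end points along the red line on the black brake pad, to the wheel's round plate.
- wheel: Table-top pottery wheel, fixed to the table: slate-grey housing 320 x 320 mm, top 140 mm above the table, origin under its centre, front towards -x. The round aluminium plate, 220 mm across and top 170 mm above the table, has its axis at x = +45 mm of this frame. The brake screw's axis stands at x = -115 mm, y = 0 of this frame; the seated wing lies along this x axis, white end to +x.
- bats: Stack of four white plaster discs, 104 mm across, 58 mm high, fixed, on the opposite side from the controller; origin at the centre of its underside. Not to be used.
- bowl: Loose brick-pink bowl, 110 mm across, 50 mm high, standing on the middle of the wheel's round plate; origin at the centre of its underside. To be left alone.
- jar: Loose blue lidded glaze jar, 68 mm across, 100 mm high; origin at the centre of its underside. To be left alone.
- cup: Loose terracotta cup, 72 mm across, 85 mm high; origin at the centre of its underside. To be left alone.
Mind the look-alikes: they are no part of the job. What is shaped like the controller but pink or purple is not meant.

How it is judged:
By the outcome, as a careful person would: the job done as asked, in the order asked, and still so for the second after the job is handed in, while the arm keeps its last pose, push and grip.
It also fails if it takes over 58 s, if anything falls off the work surface, if the arm or the gripper's body presses on something with over 40 N, if the wrist force passes 120 N, or if a joint passes its speed limit or range.

## Working session

There is one attempt and no reset: what is moved stays moved. The work goes in short steps, Python scripts to look and compute and a tool call to move; the robot and the scene stay as the last step left them, time stands still between calls to the robot, and variables do not carry over. Pictures are saved under pics/ and viewed, and the job is handed in when it is done.

Besides the shell and the picture viewer there is one more tool, called after "Request:" in YAML: its name, and indented under it one key for each argument. apply_moves: Moves the arm, as the interface text tells. Its arguments: {"type":"object","properties":{"motion":{"type":"string"},"squeeze":{"type":"number"}},"required":["motion"]}

```bash
mkdir -p pics; ls; python3 - <<'E'
from rig import r, grab_frame, spotter
import cv2
s=r.sense(); print(s)
for c in ["scene","top","wrist"]:
    f=grab_frame(c); cv2.imwrite(f"pics/a_{c}.png",f["img"][:,:,::-1])
    print(c,f["fx"],f["cx"],f["cy"],f["R"],f["t"])
for q in ["speed_grip","controller","wing","wheel","bats","bowl","jar","cup"]:
    for c in ["scene","top"]:
        print(q,c,[( [round(v) for v in d["point"]],round(d["conf"],2)) for d in spotter.place_of(q,c)])
print(r.sense()["clock"])
E
```

```text
pics
{'clock': 0.0, 'qpos': array([ 1.20457537e+00,  3.53660367e-01,  1.63413892e+00,  1.77556727e-05,
        1.15520812e+00, -2.37752007e-03]), 'qvel': array([-4.01912622e-04,  7.51610471e-04, -8.89698532e-05,  5.30924579e-04,
        2.04435179e-03, -8.29087793e-04]), 'joint_efforts': array([ 1.88002661e-03, -6.05263925e+01, -3.42074275e+01,  3.22758558e-05,
        9.49258741e-03,  4.00795370e-07]), 'eef_pos': array([222.31725558, 583.86941889, 403.95183496]), 'tcp_rot': array([-3.14017794e+00, -1.95976931e-05,  2.77774203e+00]), 'contact_force': array([ 0.15321062, -0.84514999, -0.77330351]), 'wrist_torque': array([ 0.04100815, -0.03058131, -0.06597851]), 'opening': 1.0032990436595954}
scene 384.7876624099526 314.50239789386325 203.700668867261 [[ 0.68354243  0.72978124  0.01375085]
 [ 0.44518653 -0.4019023  -0.80017717]
 [-0.57842779  0.55307674 -0.59960605]] [-366.43679557 -132.0457204  1574.7468352 ]
top 412.9045656516142 320.2889860804728 201.71572940698402 [[ 0.01198345 -0.99991773  0.00457545]
 [-0.97788835 -0.01267461 -0.20874321]
 [ 0.20878403 -0.00197282 -0.97795978]] [
[... 310 characters left out ...]
 304, 92], 0.55), ([446, 274, 91], 0.48)]
speed_grip top [([255, 306, 92], 0.66), ([382, 97, 90], 0.62), ([449, 271, 90], 0.55)]
controller scene [([447, 273, 0], 0.67), ([258, 301, 3], 0.57), ([384, 95, 3], 0.55)]
controller top [([257, 304, 0], 0.84), ([381, 99, -1], 0.79), ([446, 275, 0], 0.67)]
wing scene [([596, 28, 187], 0.47)]
wing top [([596, 22, 185], 0.42)]
wheel scene []
wheel top [([704, 38, -1], 0.91)]
bats scene [([462, -282, -1], 0.6)]
bats top [([462, -278, 1], 0.75)]
bowl scene [([751, 43, 167], 0.83)]
bowl top [([751, 43, 173], 0.87)]
jar scene [([661, -426, -1], 0.73)]
jar top [([662, -425, -1], 0.85)]
cup scene [([636, 418, 1], 0.94)]
cup top [([660, -428, 1], 0.27)]
0.95
```

View pics/a_scene.png

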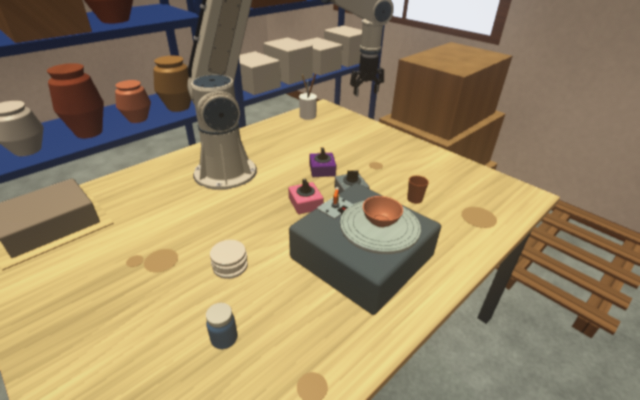

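View pics/a_top.png

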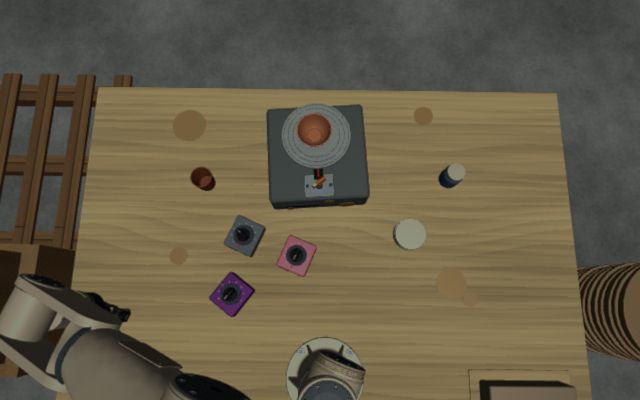

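View pics/a_wrist.png

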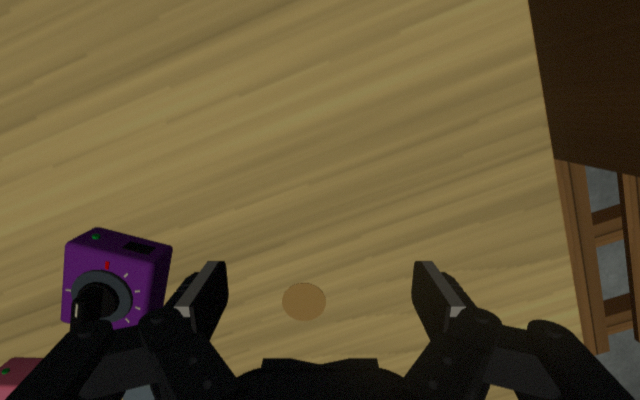

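```bash
python3 - <<'E'
import cv2,numpy as np
i=cv2.imread("pics/a_top.png")
a=cv2.resize(i[210:265,215:275],None,fx=7,fy=7,interpolation=cv2.INTER_CUBIC)
b=cv2.resize(i[160:215,290:350],None,fx=6,fy=7,interpolation=cv2.INTER_CUBIC)
cv2.imwrite("pics/a_crop.png",np.hstack([a[:385],b[:385]]))
E
```

```text
(no output)
```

View pics/a_crop.png

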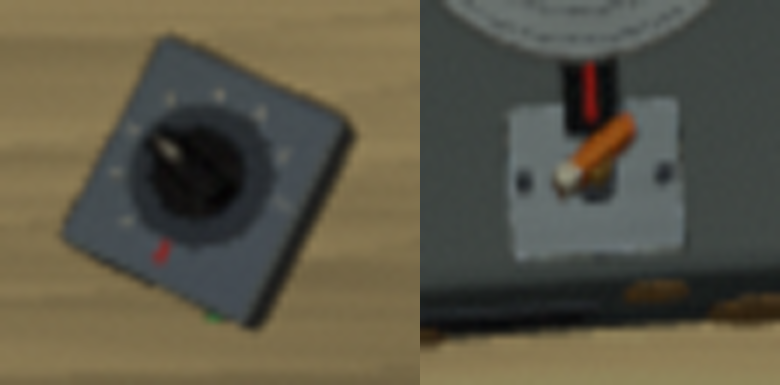

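Request:
apply_moves:
  motion: "0 -0.321 -0.211 0.045 0.604;0 -0.321 -0.211 0.045 0.604;0 -0.321 -0.211 0.045 0.604;0 -0.321 -0.211 0.045 0.604;0 -0.321 -0.211 0.045 0.604;0 -0.321 -0.211 0.045 0.604;0 -0.321 -0.211 0.045 0.604;0 -0.321 -0.211 0.045 0.604;0 -0.321 -0.211 0.045 0.604;0 -0.321 -0.211 0.045 0.604;0 -0.321 -0.211 0.045 0.604;0 -0.321 -0.211 0.045 0.604;0 -0.321 -0.211 0.045 0.604;0 -0.321 -0.211 0.045 0.604;0 -0.321 -0.211 0.045 0.604;0 -0.321 -0.211 0.045 0.604;0 -0.321 -0.211 0.045 0.604"
  squeeze: 40

```text
clock: 2.37
eef_pos: [447.3, 272.7, 359.8]
tcp_rot: [3.142, -0.0, 0.882]
contact_force: [0.1, -0.0, 0.4]
opening: 0.501
```

```bash
cat > h.py <<'E'
from rig import r, grab_frame, spotter
import cv2,numpy as np
def proj(f,X):
    c=f["R"]@np.array(X,float)+f["t"]; return f["fx"]*c[0]/c[2]+f["cx"], f["fy"]*c[1]/c[2]+f["cy"]
def unproj(f,u,v,z):
    d=f["R"].T@np.array([(u-f["cx"])/f["fx"],(v-f["cy"])/f["fy"],1]); o=-f["R"].T@f["t"]
    return o+d*(z-o[2])/d[2]
def st():
    s=r.sense(); print({k:np.round(s[k],3) for k in ["clock","qpos","eef_pos","tcp_rot","contact_force","wrist_torque","opening"]})
    return s
def snap(c,n):
    f=grab_frame(c); cv2.imwrite(f"pics/{n}.png",f["img"][:,:,::-1]); np.save(f"/tmp/{n}.npy",f,allow_pickle=True); return f
def load(n): return np.load(f"/tmp/{n}.npy",allow_pickle=True).item()
E
python3 - <<'E'
from h import *
st(); f=snap("wrist","b_wrist"); print(-f["R"].T@f["t"])
for q in ["speed_grip","controller","wing"]: print(q,[(np.round(d["point"]),round(d["conf"],2)) for d in spotter.place_of(q,"wrist")])
E
```

```text
{'clock': np.float64(2.367), 'qpos': array([ 0.545,  0.247,  1.893, -0.   ,  1.001,  1.233]), 'eef_pos': array([447.335, 272.681, 359.762]), 'tcp_rot': array([ 3.142, -0.   ,  0.882]), 'contact_force': array([ 0.103, -0.04 ,  0.434]), 'wrist_torque': array([-0.039,  0.044,  0.025]), 'opening': np.float64(0.501)}
[493.58542135 330.20437839 328.02185893]
speed_grip [(array([261., 302.,  94.]), 0.91), (array([446., 269.,  90.]), 0.87)]
controller [(array([450., 272.,   1.]), 0.97), (array([258., 304.,   2.]), 0.88), (array([380.,  93.,   2.]), 0.81)]
wing []
```

View pics/b_wrist.png

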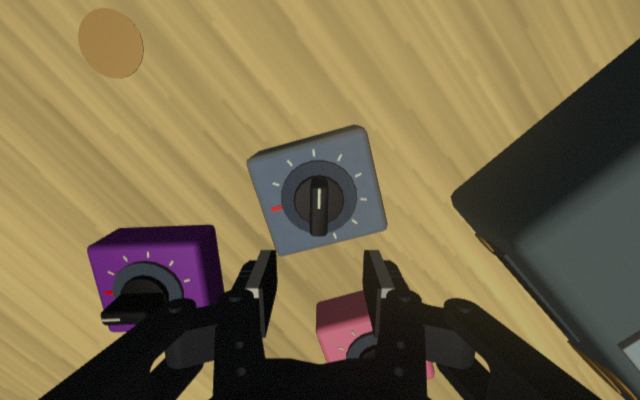

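```bash
python3 - <<'E'
from h import *
f=load("b_wrist")
i=f["img"][:,:,::-1]
cv2.imwrite("pics/b_c.png",cv2.resize(i[115:265,235:400],None,fx=4,fy=4,interpolation=cv2.INTER_CUBIC))
print("disc",unproj(f,319,199,69))
for p in [(319,178),(319,235)]: print(unproj(f,*p,99))
cs=[unproj(f,*p,55)[:2] for p in [(248,158),(364,127),(386,229),(278,255)]]; print(np.round(cs),np.mean(cs,0))
E
```

```text
disc [446.0851505  273.09882803  69.        ]
[461.84259815 292.17000832  99.        ]
[432.99869356 257.13530463  99.        ]
[[420. 337.]
 [513. 295.]
 [473. 208.]
 [378. 252.]] [445.88831029 273.09230361]
```

View pics/b_c.png

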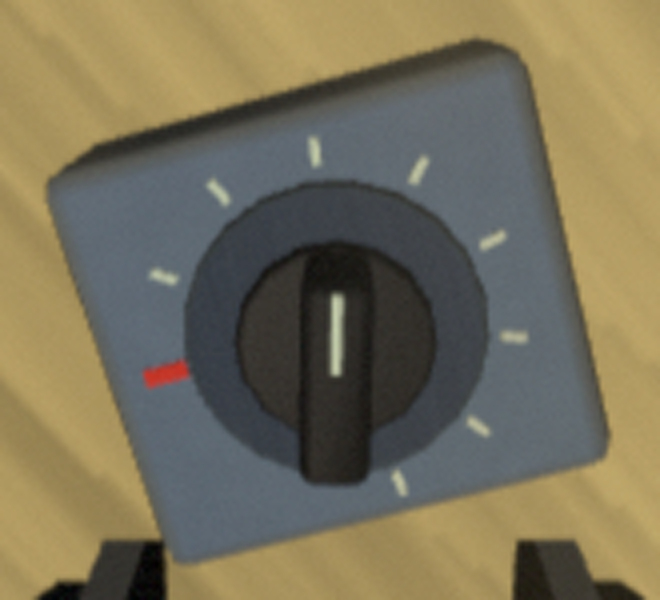

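Request:
apply_moves:
  motion: "0 0 -0.001 0.04 0;0 0 -0.001 0.08 0;0 -0.001 -0.001 0.1 0;0 -0.001 -0.001 0.111 0;0 -0.001 -0.001 0.111 0;-1 -0.001 -0.001 0.111 0;-1 -0.001 -0.001 0.111 0;-1 -0.001 -0.001 0.111 0;-1 -0.001 -0.001 0.111 0;-1 -0.001 -0.001 0.111 0;-1 -0.001 -0.001 0.111 0"
  squeeze: 40

```text
clock: 3.48
eef_pos: [446.5, 273.1, 250.3]
tcp_rot: [3.141, -0.003, 0.88]
contact_force: [-1.5, 0.3, 8.2]
opening: 0.154
```

```bash
python3 - <<'E'
from h import *
st(); f=snap("wrist","c_wrist")
E
```

```text
{'clock': np.float64(3.483), 'qpos': array([0.546, 0.403, 1.974, 0.   , 0.762, 1.236]), 'eef_pos': array([446.485, 273.066, 250.329]), 'tcp_rot': array([ 3.141e+00, -3.000e-03,  8.800e-01]), 'contact_force': array([-1.468,  0.298,  8.209]), 'wrist_torque': array([ 0.172,  0.326, -0.003]), 'opening': np.float64(0.154)}
```

View pics/c_wrist.png

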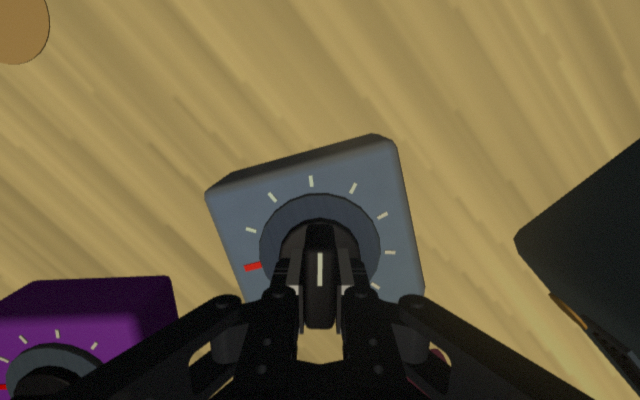

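Request:
apply_moves:
  motion: "-1 0 0 0 -0.61;-1 0 0 0 -0.61;-1 0 0 0 -0.61;-1 0 0 0 -0.61;-1 0 0 0 -0.61;-1 0 0 0 -0.61;-1 0 0 0 -0.61;-1 0 0 0 -0.61;-1 0 0 0 -0.61;-1 0 0 0 -0.61;-1 0 0 0 -0.61;-1 0 0 0 -0.61;-1 0 0 0 -0.61;-1 0 0 0 -0.61;-1 0 0 0 -0.61;-1 0 0 0 -0.61;-1 0 0 0 -0.61;-1 0 0 0 -0.61"

```text
clock: 5.03
eef_pos: [445.2, 272.7, 250.3]
tcp_rot: [3.141, -0.002, 2.793]
contact_force: [-9.7, -0.3, 16.4]
opening: 0.154
```

```bash
python3 - <<'E'
from h import *
st(); f=snap("wrist","d_wrist")
E
```

```text
{'clock': np.float64(5.033), 'qpos': array([ 0.546,  0.402,  1.975,  0.003,  0.765, -0.678]), 'eef_pos': array([445.175, 272.699, 250.335]), 'tcp_rot': array([ 3.141e+00, -2.000e-03,  2.793e+00]), 'contact_force': array([-9.722, -0.276, 16.36 ]), 'wrist_torque': array([ 0.098,  1.69 , -1.614]), 'opening': np.float64(0.154)}
```

View pics/d_wrist.png

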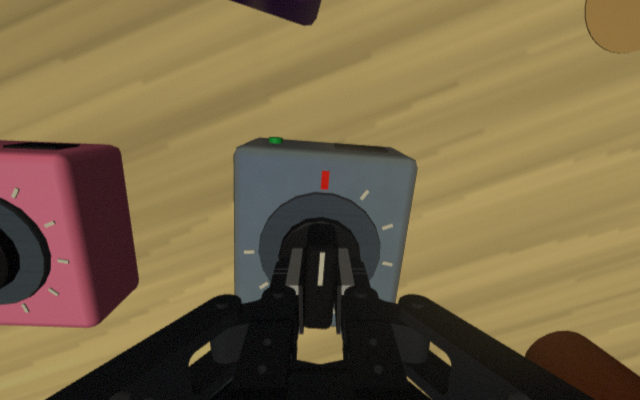

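Request:
apply_moves:
  motion: "0 0 0 0 0;0 0 0 0 0;0 0 0 0 0;0 0 0 0 0;0 0 0 -0.04 0;0 0 0 -0.08 0;0 0 0 -0.12 0;0 0 0 -0.16 0;0 -0.225 -0.183 -0.19 0.188;0 -0.225 -0.183 -0.19 0.188;0 -0.225 -0.183 -0.19 0.188;0 -0.225 -0.183 -0.19 0.188;0 -0.225 -0.183 -0.19 0.188;0 -0.225 -0.183 -0.19 0.188;0 -0.225 -0.183 -0.19 0.188;0 -0.225 -0.183 -0.19 0.188;0 -0.225 -0.183 -0.19 0.188;0 -0.225 -0.183 -0.19 0.188"

```text
clock: 6.58
eef_pos: [595.6, 24.1, 438.2]
tcp_rot: [-3.141, -0.001, 2.205]
contact_force: [0.4, 0.4, -0.1]
opening: 0.499
```

```bash
python3 - <<'E'
from h import *
st(); f=snap("wrist","e_wrist"); g=snap("top","e_top")
for q in ["wing","wheel","brake_screw"]:
  for c in ["wrist","top"]: print(q,[(np.round(d["point"]),round(d["conf"],2)) for d in spotter.place_of(q,c)])
i=g["img"][:,:,::-1]
cv2.imwrite("pics/e_c.png",cv2.resize(i[210:265,215:275],None,fx=8,fy=8,interpolation=cv2.INTER_CUBIC))
E
```

```text
{'clock': np.float64(6.583), 'qpos': array([ 0.038,  0.279,  1.661,  0.   ,  1.203, -0.597]), 'eef_pos': array([595.571,  24.071, 438.232]), 'tcp_rot': array([-3.141e+00, -1.000e-03,  2.205e+00]), 'contact_force': array([ 0.357,  0.421, -0.142]), 'wrist_torque': array([-0.016, -0.021, -0.043]), 'opening': np.float64(0.499)}
wing []
wing []
wheel [(array([712.,  34.,   1.]), 0.56)]
wheel [(array([706.,  38.,   1.]), 0.84)]Traceback (most recent call last):
  File "<stdin>", line 4, in <module>
ValueError: it knows: bats, bowl, controller, cup, jar, speed_grip, wheel, wing
```

View pics/e_wrist.png

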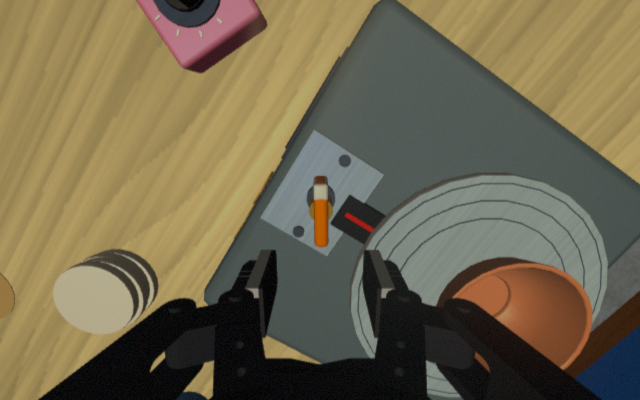

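```bash
python3 - <<'E'
from h import *
f=load("e_wrist"); g=load("e_top")
i=f["img"][:,:,::-1]; j=g["img"][:,:,::-1]
a=cv2.resize(i[120:260,255:395],(480,480),interpolation=cv2.INTER_CUBIC)
b=cv2.resize(j[212:262,218:268],(480,480),interpolation=cv2.INTER_CUBIC)[:, :320]
cv2.imwrite("pics/e_c.png",np.hstack([a,b]))
E
```

```text
(no output)
```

View pics/e_c.png

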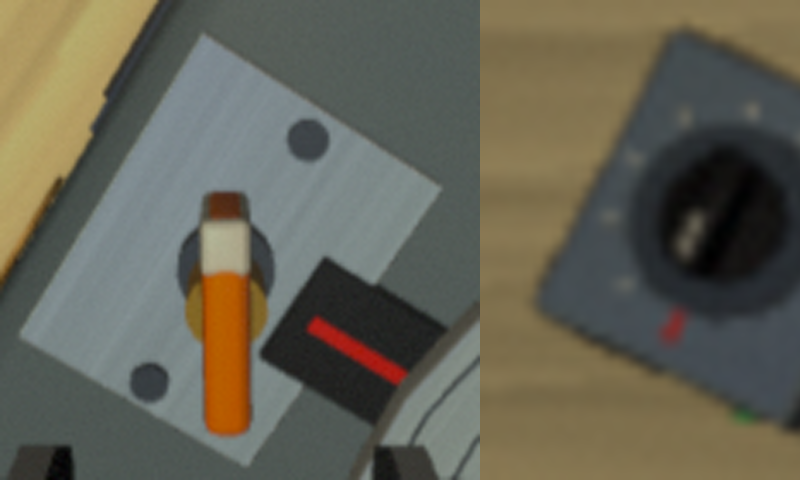

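```bash
python3 - <<'E'
from h import *
f=load("e_wrist")
a,b=unproj(f,320.9,184.7,199),unproj(f,320.9,246.9,199); print("wing",a,b,(a+b)/2,np.linalg.norm(a-b),np.arctan2(*(a-b)[1::-1]))
a,b=unproj(f,344.8,160.8,146),unproj(f,298.5,231.7,146); print("bolts",a,b,(a+b)/2,np.arctan2(*(a-b)[1::-1])-np.pi/2)
for z in (150,165):
  a,b=unproj(f,346.9,214.8,z),unproj(f,373.1,230.8,z); print("red",np.arctan2(*(b-a)[1::-1]))
c=[unproj(f,255+x/3.43,120+y/3.43,146) for x,y in [(203,34),(441,187),(247,465),(20,336)]]; print(np.round(c),np.mean(c,0))
print(np.arctan2(*(c[1]-c[0])[1::-1]),np.arctan2(*(c[2]-c[3])[1::-1]),np.arctan2(*(c[0]-c[3])[1::-1])-np.pi/2)
E
```

```text
wing [579.42448727  44.87340264 199.        ] [606.55044993   8.1318722  199.        ] [592.9874686   26.50263742 199.        ] 45.6700986281113 2.206761839926485
bolts [590.87519333  62.87609426 146.        ] [596.38403218 -11.23666936 146.        ] [593.62961275  25.81971245 146.        ] 0.07419406037727017
red 0.0696617552767655
red 0.06966175527676557
[[556.  68. 146.]
 [624.  73. 146.]
 [631. -15. 146.]
 [562. -20. 146.]] [593.23827645  26.47088022 146.        ]
0.07357719433179832 0.0785740738594948 0.0749360195855302
```

Request:
apply_moves:
  motion: "-0.3 0.003 -0.001 0.03 0;-0.3 0.003 -0.001 0.06 0;-0.3 0.003 -0.001 0.08 0;-0.3 0.003 -0.001 0.097 0;-0.3 0.003 -0.001 0.097 0;-1 0.003 -0.001 0.097 0;-1 0.003 -0.001 0.097 0;-1 0.003 -0.001 0.097 0;-1 0.003 -0.001 0.097 0;-1 0.003 -0.001 0.097 0;-1 0.003 -0.001 0.097 0"
  squeeze: 50

```text
clock: 7.8
eef_pos: [593.7, 26.8, 342.6]
tcp_rot: [3.139, 0.0, 2.206]
contact_force: [4.4, 2.8, -9.4]
opening: 0.109
```

```bash
python3 - <<'E'
from h import *
st(); f=snap("wrist","g_wrist")
E
```

```text
{'clock': np.float64(7.8), 'qpos': array([ 4.200e-02,  3.710e-01,  1.759e+00,  1.000e-03,  1.010e+00,
       -5.940e-01]), 'eef_pos': array([593.654,  26.775, 342.569]), 'tcp_rot': array([3.139, 0.   , 2.206]), 'contact_force': array([ 4.373,  2.839, -9.391]), 'wrist_torque': array([ 0.627, -0.435,  0.042]), 'opening': np.float64(0.109)}
```

View pics/g_wrist.png

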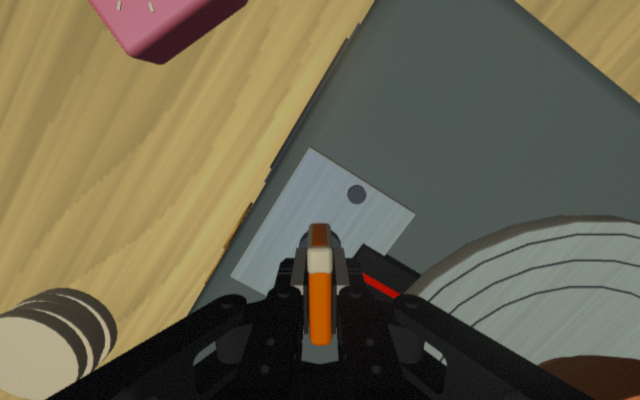

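Request:
apply_moves:
  motion: "-1 0 0 0 0.705;-1 0 0 0 0.705;-1 0 0 0 0.705;-1 0 0 0 0.705;-1 0 0 0 0.705;-1 0 0 0 0.705;-1 0 0 0 0.705;-1 0 0 0 0.705;-1 0 0 0 0.705;-1 0 0 0 0.705;-1 0 0 0 0.705;-1 0 0 0 0.705;-1 0 0 0 0.705;-1 0 0 0 0.705;-1 0 0 0 0.705;-1 0 0 0 0.705;-1 0 0 0 0.705;-1 0 0 0 0.705;-1 0 0 0 0.705;-1 0 0 0 0.705"

```text
clock: 9.52
eef_pos: [594.0, 26.5, 342.7]
tcp_rot: [-3.141, -0.003, -0.007]
contact_force: [6.4, 2.5, -9.9]
opening: 0.11
```

```bash
python3 - <<'E'
from h import *
st(); f=snap("wrist","i_wrist")
E
```

```text
{'clock': np.float64(9.517), 'qpos': array([0.042, 0.371, 1.758, 0.   , 1.009, 1.619]), 'eef_pos': array([594.036,  26.495, 342.712]), 'tcp_rot': array([-3.141e+00, -3.000e-03, -7.000e-03]), 'contact_force': array([ 6.387,  2.48 , -9.915]), 'wrist_torque': array([ 0.37 , -0.768,  0.722]), 'opening': np.float64(0.11)}
```

View pics/i_wrist.png

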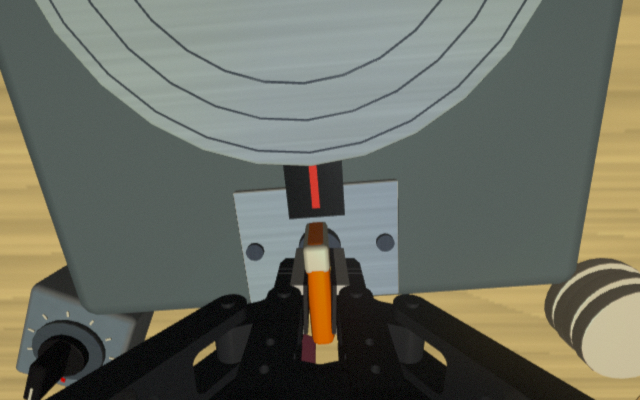

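Request:
apply_moves:
  motion: "-1 0 0 0 -0.515;-1 0 0 0 -0.515;-1 0 0 0 -0.515;-1 0 0 0 -0.515;-1 0 0 0 -0.515;-1 0 0 0 -0.515;-1 0 0 0 -0.515;-1 0 0 0 -0.515;-1 0 0 0 -0.515;-1 0 0 0 -0.515;-1 0 0 0 -0.515;-1 0 0 0 -0.515;-1 0 0 0 -0.515;-1 0 0 0 -0.515;-1 0 0 0 -0.515;-1 0 0 0 -0.515"

```text
clock: 10.9
eef_pos: [593.9, 26.5, 342.7]
tcp_rot: [3.139, -0.001, 1.61]
contact_force: [4.9, 1.8, -9.2]
opening: 0.11
```

```bash
python3 - <<'E'
from h import *
st()
n={}
for k in ["g_wrist","i_wrist"]: n[k]=load(k)
n["j_wrist"]=snap("wrist","j_wrist")
for k,f in n.items():
    im=f["img"].astype(int); R,G,B=im[...,0],im[...,1],im[...,2]
    m=((R>170)&(G>60)&(G<150)&(B<60)).astype(np.uint8); m[:, :290]=0; m[:,350:]=0; m[:255]=0; m[355:]=0
    ys,xs=np.nonzero(m)
    # midline per row, unproject at top
    P=[unproj(f,xs[ys==y].mean(),y,199)[:2] for y in range(ys.min()+4,ys.max()-6) if (ys==y).sum()>5]
    P=np.array(P); v=cv2.fitLine(P.astype(np.float32),cv2.DIST_HUBER,0,.01,.01).ravel()
    print(k,len(P),"axis angle",np.arctan2(v[1],v[0]))
i=n["j_wrist"]["img"][:,:,::-1]
E
```

```text
{'clock': np.float64(10.9), 'qpos': array([4.200e-02, 3.710e-01, 1.759e+00, 1.000e-03, 1.009e+00, 2.000e-03]), 'eef_pos': array([593.917,  26.502, 342.692]), 'tcp_rot': array([ 3.139e+00, -1.000e-03,  1.610e+00]), 'contact_force': array([ 4.921,  1.819, -9.247]), 'wrist_torque': array([ 0.456, -0.8  ,  0.067]), 'opening': np.float64(0.11)}
g_wrist 60 axis angle -0.9261888
i_wrist 63 axis angle 0.05275791
j_wrist 61 axis angle -1.4967821
```

View pics/j_wrist.png

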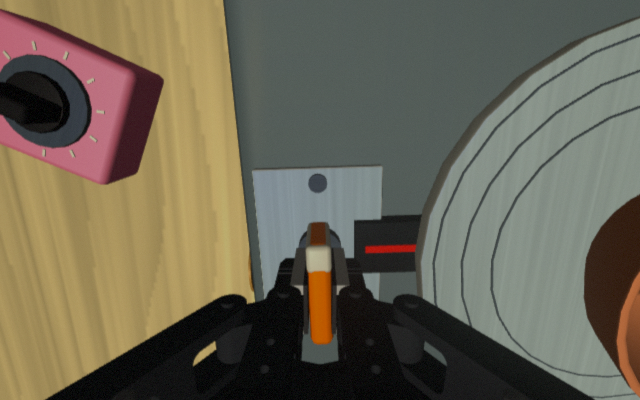

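```bash
python3 - <<'E'
from h import *
snap("top","k_top"); snap("scene","k_scene")
for q in ["bowl","jar","cup"]:
  for c in ["scene","top"]: print(q,[(np.round(d["point"]),round(d["conf"],2)) for d in spotter.place_of(q,c)][:1])
a=cv2.imread("pics/k_top.png"); b=cv2.imread("pics/k_scene.png")
cv2.imwrite("pics/k_c.png",np.hstack([cv2.resize(a[205:270,210:275],(390,390),interpolation=cv2.INTER_CUBIC),cv2.resize(b[140:270,280:410],(400,390))]))
E
```

```text
bowl [(array([749.,  44., 169.]), 0.66)]
bowl [(array([754.,  44., 173.]), 0.74)]
jar []
jar [(array([ 661., -426.,   -1.]), 0.81)]
cup [(array([636., 420.,   4.]), 0.64)]
cup [(array([639., 421.,  -1.]), 0.72)]
```

View pics/k_c.png

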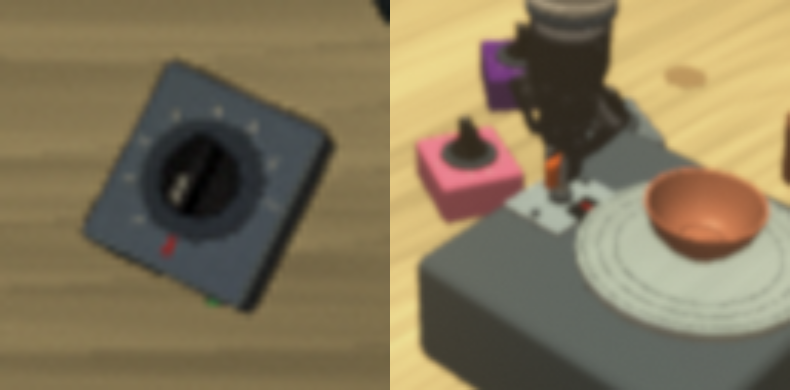

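```bash
python3 - <<'E'
from h import *
f=load("i_wrist"); i=f["img"][:,:,::-1]
cv2.imwrite("pics/k_d.png",np.hstack([cv2.resize(i[300:400,0:100],(400,400),interpolation=cv2.INTER_CUBIC),cv2.resize(load("k_top")["img"][222:252,228:258,::-1],(400,400),interpolation=cv2.INTER_CUBIC)]))
g=load("k_top")
# predicted bar outline at off (2.717) and +-0.15
for th in (2.567,2.717,2.867):
  u=np.array([np.cos(th),np.sin(th)]); c=np.array([446,273])
  print(th,[np.round((np.array(proj(g,[*(c+s*u),99]))-[228,222])*400/30) for s in (21,-21)],[np.round((np.array(proj(f,[*(c+s*u),99]))-[0,300])*4) for s in (21,-21)])
E
```

```text
2.567 [array([117., 220.]), array([220.,  75.])] [array([ 87., 402.]), array([149., 270.])]
2.717 [array([128., 227.]), array([209.,  69.])] [array([101., 408.]), array([133., 264.])]
2.867 [array([140., 232.]), array([197.,  64.])] [array([116., 411.]), array([118., 260.])]
```

View pics/k_d.png

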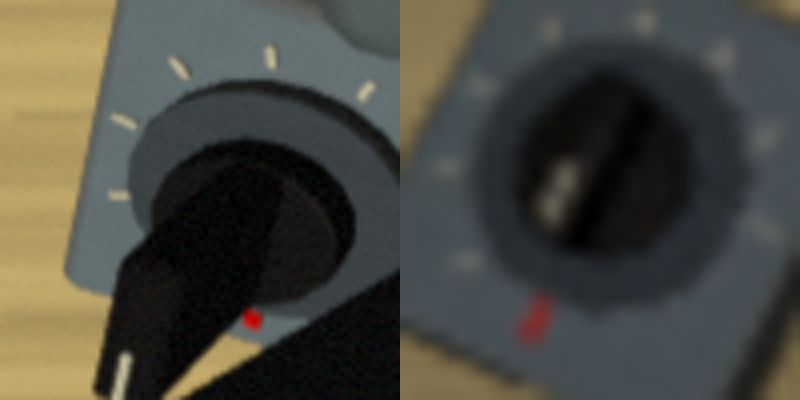

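```bash
python3 - <<'E'
from h import *
print(r.sign_off()); st()
E
```

```text
the job is handed in; nothing more can be done
None
the job is handed in; nothing more can be done
```

I did both steps in the order asked and handed the job in at about 11.2 s. The wing is still pinched at a 50 N grip.

- **Speed knob:** I turned the grey controller's knob anticlockwise about 1.83 rad to its hard stop. The wrist torque there was 1.6 N m. Pictures taken after release show the white tick on the red mark, with the bar's angle in line with the off direction within my reading error of a few hundredths of a rad.
- **Brake screw:** I turned it clockwise about 2.14 rad until it seated. The torque was 0.7 N m, and the white end lay along the red line.
- **Back-off:** I then turned it back anticlockwise. The last wrist picture puts the wing at 1.645 rad. That is 1.571 rad off the red-line direction, but 1.592 rad off the wing angle I measured when seated. The two references disagree by about 0.02 rad, and I made no correction for it.
- **Loose items:** The bowl and cup were last found where they started, within the detector's error, in both cameras. The jar was found in place by the top camera, but the scene camera's detector missed it in the final check.

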